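# Open the combination padlock on the bead-sales case and present it

## Task

The big red combination padlock is locked onto the brass hasp of the wooden sales case. Turn its dial, notch by notch, until the white pointer has clicked in at the green mark, pull the shackle all the way out, then take the open lock off the hasp and present it level, dial up, about 15 cm above the middle of the round beaded mat. Finish while still holding it there, and leave the other goods where they are.

Things in the scene. Friction and masses are not known exactly. Their poses are not given: they have to be found in the camera images.
- lock_center (a point): centre of the red padlock's body, half-way up: block 68 (its x) x 56 (its y) x 34 mm (its z, up). Lies flat on the case's lid, dial up; 17 mm from this point down to the lid. -x is its front face, from which the shackle sticks out towards the robot. The middle 30 mm of its two long sides (+y, -y) are free for fingers, down to 5 mm above the lid
- lock: the whole padlock, about 0.42 kg; origin at the centre of its body's underside, axes as lock_center
- dial (a joint): dial on top of the lock, rad, counter-clockwise from above positive; 0 = white pointer at the green mark (towards the shackle, the lock's -x), the only notch that frees the shackle (within about 0.12). Clicks into a notch every 0.524 rad, needs about 0.06 N m to leave one, stays where it clicked in; starts one to three notches on the positive side; stops at +-2.6
- dial_grip (a point): on the dial's axis, half-way up its black grip bar: 40 long (this point's x; white pointer line on the -x half) x 12 wide (y) x 22 mm high (11 below to 11 above this point). Under the bar a disc, 44 diameter, its top 11 mm below this point; the lock's top is 17 mm below it. 34 mm above lock_center. Turns with the dial
- shackle (a joint): how far the shackle is pulled out of the lock, m: 0 closed, 0.026 fully out (a stop). Slides along the lock's -x with about 3 N of friction and stays where it is left; with the dial in any other notch it is blocked after about 2 mm
- shackle_bow (a point): middle of the shackle's cross bar (round steel, 8 mm diameter, along the lock's y, straight for 16 mm), 89 mm from the lock's centre along its -x when closed; axes as the lock's. The U is 30 mm wide inside; from the bar to the brass arch 44 mm are clear. It juts out past the case's front, 89 mm above the table, nothing below it. Moves with the shackle
- case: wooden case, fixed, 220 (x) x 240 (y) x 70 mm high; origin: centre of its underside. On its lid brass corner stops, 7 high, keep the lock from turning or sliding, and a brass arch (5 thick along x, 33 above the lid, before the front face of the lock, at its +y half) holds the short shackle leg until the shackle is fully out; then the lock lifts straight up
- mat: round beaded mat, fixed flat on the table, 170 mm diameter, 5 mm thick, blue rim with coloured rings; origin at the centre of its underside
- bangle_lid: bangle of 73 mm outer diameter, 10 high, white, red and black, lying on the case's lid behind the lock: not to be disturbed; origin at its centre, underside
- bangle_front: bangle of 73 mm outer diameter, 10 high, orange and blue, on the table: not to be disturbed
- cuff: beaded cuff of 77 mm outer diameter, 35 high, on the table: not to be disturbed
- pot_yellow: yellow lidded pot, 80 mm diameter, 92 high: not to be disturbed
- bowl: terracotta bowl, 110 mm diameter, 40 high: not to be disturbed
- zebra: carved zebra, 100 mm long, 90 high: not to be disturbed
- small_lock: small brass padlock, 65 mm long, 26 high, lying loose on the table: not the one to open, not to be disturbed
Not all that is in view belongs to the job. Leave any orange look-alike of the lock alone.

How it is judged:
By the outcome, as a careful person would: the job done as asked, in the order asked, and still so for the second after the job is handed in, while the arm keeps its last pose, push and grip.
It also fails if it takes over 64 s, if anything falls off the work surface, if the arm or the gripper's body presses on something with over 40 N, if the wrist force passes 120 N, or if a joint passes its speed limit or range.

## Robot

A 7-joint arm with a two-finger parallel gripper is mounted at the origin on the work surface. World frame = base frame: x ahead of the robot, y to its left, z up, the work surface at z = 0. Lengths are in m, angles in rad, forces in N, time in s.
With the tool pointing down it reaches from about 0.4 to 0.925 m from the base axis. Payload 5.6 kg.
Tool frame: the origin (TCP) lies at the very end of the fingers, on their centre line; the grasp point (between the pads) lies 19 mm behind it; x points along the fingers, y is the direction in which the jaws open and shut, and the axes are right-handed (so a half turn about x gives the same grasp; the last joint's range is limited). The gripper opens to 85 mm and grips with 20 to 120 N. Pads are 22 mm wide; open, the fingers measure 114 mm over their backs; the gripper's body (76 mm by 85 mm) begins 54 mm behind the grasp point. The pads swing forward as they close: fully open they stand 13 mm farther back than shut.
Start: joints at [-1.208, 0.468, -0.012, 1.603, 0.006, 1.071, -0.056], TCP at [0.257, 0.597, 0.231] pointing down, gripper open.
Joint ranges: [-2.53, 2.53], [-0.31, 2.02], [-1.57, 1.55], [0.28, 2.44], [-1.29, 4.43], [0.15, 1.84], [-2.92, 2.92]. Speed limits (rad/s): [2.57, 2.57, 3.14, 3.14, 3.14, 3.14, 3.14].

## Interface

Orientations are given as a unit quaternion [x, y, z, w].
In Python, from plant import r gives the robot as it stands. The module is installed in compiled form; this text tells all that it offers.
- The arm moves only by the tool send_rows, never from a script. Its arguments are lists of equal length, an entry for each row: "jaw": the gripper's target within -1 to 1 (fully open at 1, half-way at 0, shut at -1); "translation": the shift along the tool's x, y, z in mm, a list of three; "dr": the turn, a rotation vector about the tool's x, y, z in rad, a list of three. In form: {"jaw": [jaw, ...], "translation": [[dx, dy, dz], ...], "dr": [[wx, wy, wz], ...]}. A call has 1 to 12 rows; each row shifts and turns the commanded pose from where the row before left it, along the tool's axes as they then stand; what a row does not reach is not made up. A row lasts 1/8 s, in which the tool goes at most 62.5 mm and 10.7 degrees, less where a joint would pass 70% of its speed; a pose out of reach is approached as far as the arm can. A call with a gripper value outside its range is refused whole. The fingers move at their own pace and stop on an object; "force" is the grip in N (left out, the last holds). Time passes only in rows, so rows that do not move let the fingers close. It gives the time, the measured TCP pose, the force and the opening at its end, in the units of the state.
- r.observe(): the state, without advancing time (a new reading comes with each control period).
- r.get_image(name): name is "scene" or "top" or "wrist"; returns a dict with "pixels" (384x512x3 uint8, red, green, blue), "K" (3x3 intrinsics, pixels), "dist" ([k1, k2, p1, p2, k3] as OpenCV has them; the pictures are not rectified), "eye" and "rotation" of the camera in the world. Camera axes: x right, y down, z forward; pixel columns grow to the right and rows downward; lengths in m; the calibration is good to about 2 mm. A picture is of the moment at which its call begins. There is no depth.
- r.close_job(): hands the job in, once; it reports no verdict.
The state is a dict: "time": time; "joint_positions": joint angles; "qd": joint speeds; "effort": joint torques, N m; "tcp_pos": TCP position; "orientation": TCP orientation; "force": force on the tool from outside, world axes, zero at the start; "moment": the same for the moment, N m; "grip_width": finger opening in m.
Only numpy, scipy, OpenCV 4.12 (cv2) and the standard library are available. Lean on these libraries where they do the work, as an engineer would, in place of code of your own. Each camera call takes 0.05 s, during which the arm holds its last target. There are 200 camera calls.

## Working session

There is one attempt and no reset: what is moved stays moved. The work goes in short steps, Python scripts to look and compute and a tool call to move; the robot and the scene stay as the last step left them, time stands still between calls to the robot, and variables do not carry over. Pictures are saved under pics/ and viewed, about 8 in all and at most 12, crops included, and the job is handed in when it is done.

Besides the shell and the picture viewer there is one more tool, called after ">>>" as name(argument=value, ...), one argument or row to a line, values as JSON. send_rows: Moves the arm, as the interface text tells. Its arguments: {"type":"object","properties":{"jaw":{"type":"array","items":{"type":"number"}},"translation":{"type":"array","items":{"type":"array","items":{"type":"number"}}},"dr":{"type":"array","items":{"type":"array","items":{"type":"number"}}},"force":{"type":"number"}},"required":["jaw","translation","dr"]}

```bash
mkdir -p pics; cat > h.py <<'E'
import numpy as np, cv2
from plant import r
from scipy.spatial.transform import Rotation as R
def ray(im,uv):
    p=cv2.undistortPoints(np.array([[uv]],float),np.array(im["K"],float),np.array(im["dist"],float))[0,0]
    Rm=np.array(im["rotation"],float)
    if Rm.shape!=(3,3): Rm=R.from_quat(Rm).as_matrix()
    return np.array(im["eye"],float),Rm@np.array([p[0],p[1],1.])
def onz(im,uv,z):
    e,d=ray(im,uv); return e+d*(z-e[2])/d[2]
def proj(im,P):
    Rm=np.array(im["rotation"],float); 
    rv=cv2.Rodrigues(Rm.T)[0]; t=-Rm.T@np.array(im["eye"],float)
    return cv2.projectPoints(np.array(P,float).reshape(-1,1,3),rv,t,np.array(im["K"],float),np.array(im["dist"],float))[0][:,0]
def save(im,n,crop=None,s=1):
    p=im["pixels"]
    if crop: a,b,c,d=crop; p=p[b:d,a:c]
    cv2.imwrite("pics/"+n,cv2.resize(np.ascontiguousarray(p[:,:,::-1]),None,fx=s,fy=s,interpolation=cv2.INTER_CUBIC))
E
python3 - <<'E'
from h import *
a=r.get_image("scene");b=r.get_image("top")
import pickle; pickle.dump((a,b),open("im0.pkl","wb"))
p=np.vstack([a["pixels"],b["pixels"]])
cv2.imwrite("pics/a.png",cv2.resize(np.hstack([a["pixels"],b["pixels"]])[:,:,::-1],(800,300)))
save(b,"top.png",s=1.5); save(a,"scene.png",s=1.5)
for i in(a,b): print(i["eye"],i["rotation"],i["K"])
print(r.observe())
E
```

```text
[ 1.56758644 -0.42265018  0.98853724] [ 0.74089184  0.49803753 -0.24583385 -0.37762895] [[452.33024763   0.         253.29380128]
 [  0.         452.33024763 192.31585935]
 [  0.           0.           1.        ]]
[0.32532968 0.070592   1.2239623 ] [ 0.71567072 -0.69431391  0.05740156 -0.04948402] [[358.93230149   0.         250.29726743]
 [  0.         358.93230149 194.08429989]
 [  0.           0.           1.        ]]
{'time': 0.1, 'joint_positions': array([-1.20799603,  0.4683025 , -0.01161621,  1.60353182,  0.00597203,
        1.07143048, -0.05631977]), 'qd': array([-0.00112278, -0.00156894,  0.00127096, -0.00106405, -0.00088726,
        0.00087582, -0.00048766]), 'effort': array([ 6.53240186e-04, -5.33514583e+01,  2.12165317e-02, -2.51966500e+01,
        1.14581079e-02,  4.33095905e-03,  3.69333850e-05]), 'tcp_pos': array([0.25643429, 0.5967204 , 0.23042478]), 'orientation': array([ 0.14194685,  0.69268141, -0.14309175,  0.6925087 ]), 'force': array([-0.04098291, -0.67356187, -0.23706842]), 'moment': array([-0.03974744,  0.04754448, -0.01782753]), 'grip_width': 0.08530230241780112}
```

View pics/top.png

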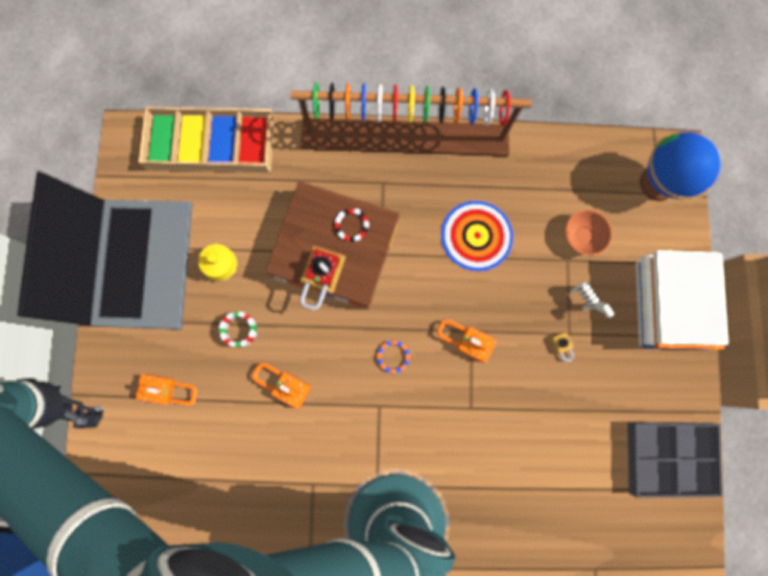

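View pics/scene.png

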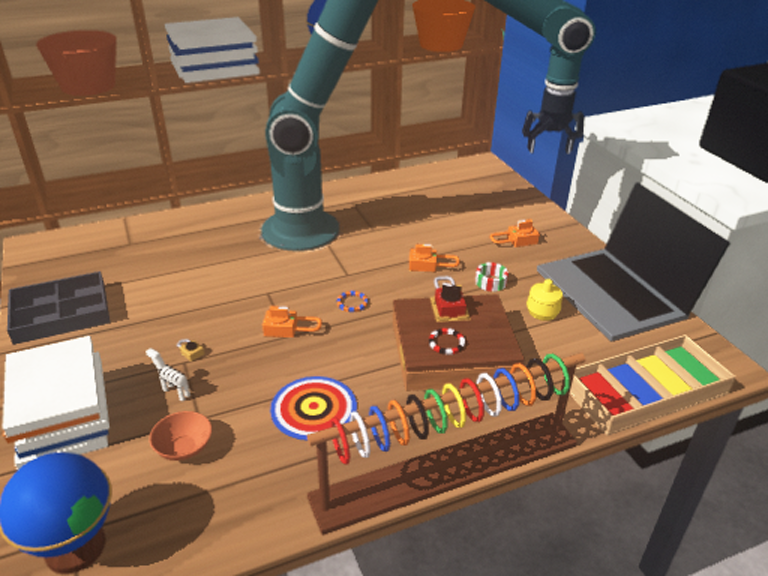

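The top view shows the red padlock on the wooden case at about (213,179) in native pixels, with its shackle at (209,197) towards the robot. The mat is at (318,157). Three orange look-alikes lie on the table at about (310,227), (187,256) and (110,260); only the red one is on the case's hasp. I'll measure it and confirm with an enlarged crop.

```bash
python3 - <<'E'
from h import *
import pickle
import h
a,b=pickle.load(open("im0.pkl","rb"))
for im in(a,b):
    if np.array(im["rotation"]).shape==(4,): im["rotation"]=R.from_quat(im["rotation"]).as_matrix()
pickle.dump((a,b),open("im0.pkl","wb"))
c=[onz(b,(u/1.5,v/1.5),.07) for u,v in[(300,183),(398,213),(370,306),(267,273)]]
for p in c: print("lid",p.round(3))
c=np.array(c); print("center",c.mean(0), [np.linalg.norm(c[i]-c[i-1]).round(3) for i in range(4)])
d=c[0]-c[3]+c[1]-c[2]; print("yaw",np.arctan2(d[1],d[0]))
hs=cv2.cvtColor(b["pixels"],cv2.COLOR_RGB2HSV)
m=((hs[...,0]<6)|(hs[...,0]>174))&(hs[...,1]>150)&(hs[...,2]>60)
sub=np.zeros_like(m);sub[155:200,195:235]=m[155:200,195:235]
pts=np.argwhere(sub)[:,::-1].astype(np.float32);print(len(pts),cv2.minAreaRect(pts))
print("lock", onz(b,cv2.minAreaRect(pts)[0],.104))
blue=cv2.inRange(hs,(100,120,80),(130,255,255)); s=np.zeros_like(blue); s[125:190,285:350]=blue[125:190,285:350]
q=np.argwhere(s)[:,::-1].astype(np.float32); (cc,rr)=cv2.minEnclosingCircle(q); print("mat",cc,rr,onz(b,cc,.005),[onz(b,(cc[0]+rr*k,cc[1]),.005) for k in(-1,1)])
print("bow",onz(b,(314/1.5,305/1.5),.089))
save(b,"crop.png",(170,110,280,215),7)
E
```

```text
lid [0.741 0.237 0.07 ]
lid [0.679 0.015 0.07 ]
lid [0.469 0.071 0.07 ]
lid [0.534 0.298 0.07 ]
center [0.60562551 0.15512764 0.07      ] [np.float64(0.216), np.float64(0.23), np.float64(0.217), np.float64(0.236)]
yaw -0.27332542074631316
179 ((217.9759063720703, 170.2642059326172), (18.13524627685547, 36.084171295166016), 25.76932716369629)
lock [0.56981596 0.16576814 0.104     ]
mat (317.5869445800781, 156.56521606445312) 23.61409568786621 [ 0.65201404 -0.17269275  0.005     ] [array([ 0.64908275, -0.089429  ,  0.005     ]), array([ 0.65505438, -0.25656985,  0.005     ])]
bow [0.46469247 0.18992091 0.089     ]
```

View pics/crop.png

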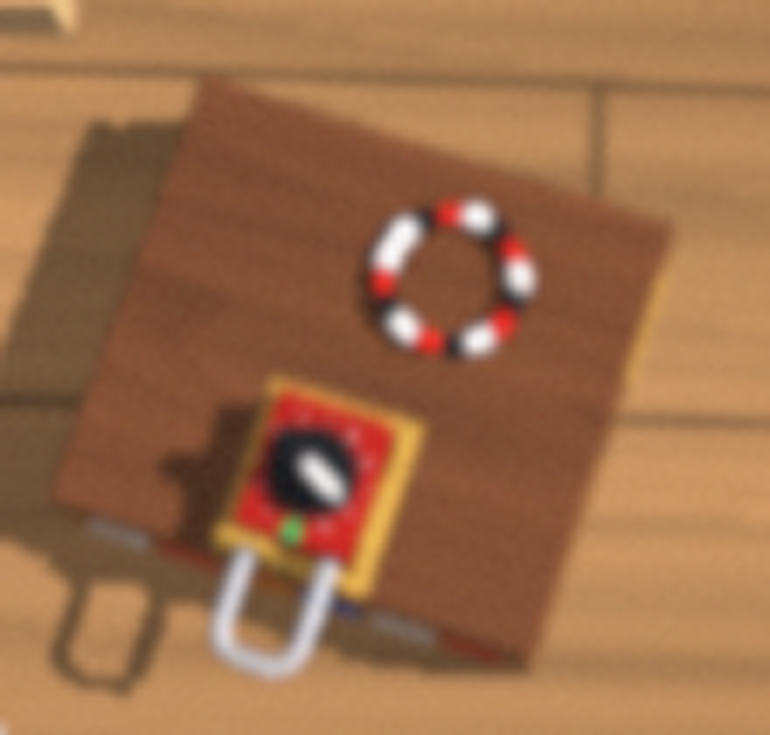

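The red padlock is confirmed on the case. Its red top is centred at crop pixel (315,474), which is native (215,178), and the green mark is at crop (292,528). The white pointer aims down-right, about 60° or two notches counter-clockwise from green.

```bash
cat >> h.py <<'E'
def plan(P,ang=None):
    "needed turn about tool x (tool down) and shift in present tool axes (mm), then after turn"
    o=r.observe(); M=R.from_quat(o["orientation"]).as_matrix()
    ya=np.arctan2(M[1,1],M[0,1]); print("tcp",o["tcp_pos"].round(4),"yang",ya.round(4),"xaxis",M[:,0].round(4),"F",o["force"].round(1),"w",o["grip_width"].round(4),"t",o["time"],"j7",o["joint_positions"][6].round(2))
    if ang is None: ang=ya
    w=-((ang-ya+np.pi/2)%np.pi-np.pi/2)
    tx=np.array([0,0,-1.]); 
    ty=np.array([np.cos(ya-w),np.sin(ya-w),0]); T=np.stack([tx,ty,np.cross(tx,ty)],1)
    d=np.array(P)-o["tcp_pos"]
    print("shift now",(M.T@d*1000).round(1),"turn wx",w.round(4),"shift after turn",(T.T@d*1000).round(1))
    print("level dr",R.from_matrix(M.T@T@R.from_rotvec([-w,0,0]).as_matrix()).as_rotvec().round(4))
E
python3 - <<'E'
from h import *
import pickle
a,b=pickle.load(open("im0.pkl","rb"))
t=[onz(b,(170+u/7,110+v/7),.104) for u,v in[(280,390),(395,420),(350,562),(235,525)]]
print(np.round(t,3)); L=np.mean(t,0); print(L)
d=t[0]-t[3]+t[1]-t[2]; print("yaw",np.arctan2(d[1],d[0]))
print("bow expected", L[:2]-.089*np.array([np.cos(.274),-np.sin(.274)]))
plan([L[0]-.03,L[1],.27],-.8)
w=r.get_image("wrist"); o=r.observe(); print(o["tcp_pos"],w["eye"])
M=R.from_quat(o["orientation"]).as_matrix(); print("cam in tool",M.T@(w["eye"]-o["tcp_pos"]), "cam fwd in tool", np.shape(w["rotation"]), M.T@(R.from_quat(w["rotation"]).as_matrix()))
E
```

```text
[[0.584 0.192 0.104]
 [0.572 0.139 0.104]
 [0.505 0.157 0.104]
 [0.521 0.209 0.104]]
[0.54538102 0.17416185 0.104     ]
yaw -0.26531643954287293
bow expected [0.45970106 0.19824386]Traceback (most recent call last):
  File "<stdin>", line 8, in <module>
  File "h.py", line 22, in plan
    ya=np.arctan2(M[1,1],M[0,1]); print("tcp",o["tcp_pos"].round(4),"yang",ya.round(4),"xaxis",M[:,0].round(4),"F",o["force"].round(1),"w",o["grip_width"].round(4),"t",o["time"],"j7",o["joint_positions"][6].round(2))
                                                                                                                                           ^^^^^^^^^^^^^^^^^^^^^
AttributeError: 'float' object has no attribute 'round'
```

```bash
sed -i 's/o\["grip_width"\].round(4)/round(float(o["grip_width"]),4)/' h.py
python3 - <<'E'
from h import *
plan([.545,.174,.27],-.8)
w=r.get_image("wrist"); o=r.observe(); print(o["tcp_pos"],w["eye"])
M=R.from_quat(o["orientation"]).as_matrix(); print("cam in tool",M.T@(w["eye"]-o["tcp_pos"]), "cam axes in tool", M.T@(R.from_quat(w["rotation"]).as_matrix()))
E
```

```text
tcp [0.2564 0.5967 0.2304] yang 1.1649 xaxis [-6.0e-04 -1.5e-03 -1.0e+00] F [-0.  -0.7 -0.2] w 0.0853 t 0.1 j7 -0.06
shift now [ -39.1 -274.5  432. ] turn wx -1.1767 shift after turn [ -39.6 -504.3  -87.5]
level dr [0.     0.0001 0.0016]
[0.25648271 0.59680665 0.23055559] [0.18858186 0.62681973 0.37284048]
cam in tool [-0.14229512  0.00057734 -0.07421633] cam axes in tool [[ 3.82245471e-06 -2.93864863e-01  9.55846976e-01]
 [ 9.99999439e-01  1.01392633e-03  3.07721713e-04]
 [-1.05958701e-03  9.55846438e-01  2.93864702e-01]]
```

>>> send_rows(
  jaw=[1,1,1,1,1,1,1,1,1,1,1,1],
  translation=[
    [-10,-23,36],
    [-10,-23,36],
    [-10,-23,36],
    [-10,-23,36],
    [0,-23,36],
    [0,-23,36],
    [0,-23,36],
    [0,-23,36],
    [0,-23,36],
    [0,-23,36],
    [0,-23,36],
    [0,-21,36],
  ],
  dr=[
    [0,0,0],
    [0,0,0],
    [0,0,0],
    [0,0,0],
    [0,0,0],
    [0,0,0],
    [0,0,0],
    [0,0,0],
    [0,0,0],
    [0,0,0],
    [0,0,0],
    [0,0,0],
  ],
)

```text
time: 1.65
tcp_pos: [0.5458, 0.1736, 0.2712]
orientation: [0.143, 0.693, -0.143, 0.692]
force: [1.1, 0.5, -0.2]
grip_width: 0.0853
```

>>> send_rows(
  jaw=[1,1,1,1,1,1,1,1,1],
  translation=[
    [0,0,0],
    [0,0,0],
    [0,0,0],
    [0,0,0],
    [0,0,0],
    [0,0,0],
    [0,0,0],
    [0,0,0],
    [0,0,0],
  ],
  dr=[
    [-0.15,0,0],
    [-0.15,0,0],
    [-0.15,0,0],
    [-0.15,0,0],
    [-0.15,0,0],
    [-0.15,0,0],
    [-0.15,0,0],
    [-0.127,0,0],
    [0,0,0],
  ],
)

```text
time: 2.78
tcp_pos: [0.5452, 0.1748, 0.271]
orientation: [-0.265, 0.656, 0.265, 0.655]
force: [-0.0, 0.6, -0.3]
grip_width: 0.0855
```

```bash
python3 - <<'E'
from h import *
import pickle
plan([.545,.174,.27],-.8)
w=r.get_image("wrist"); w["rotation"]=R.from_quat(w["rotation"]).as_matrix(); pickle.dump(w,open("w1.pkl","wb"))
save(w,"w1.png",s=1.5)
E
```

```text
tcp [0.5452 0.1748 0.271 ] yang 2.3404 xaxis [-5.e-04 -1.e-04 -1.e+00] F [-0.   0.6 -0.3] w 0.0855 t 2.775 j7 1.98
shift now [ 1.  -0.4 -0.7] turn wx -0.0012 shift after turn [ 1.  -0.4 -0.7]
level dr [ 0.     -0.0004 -0.0003]
```

View pics/w1.png

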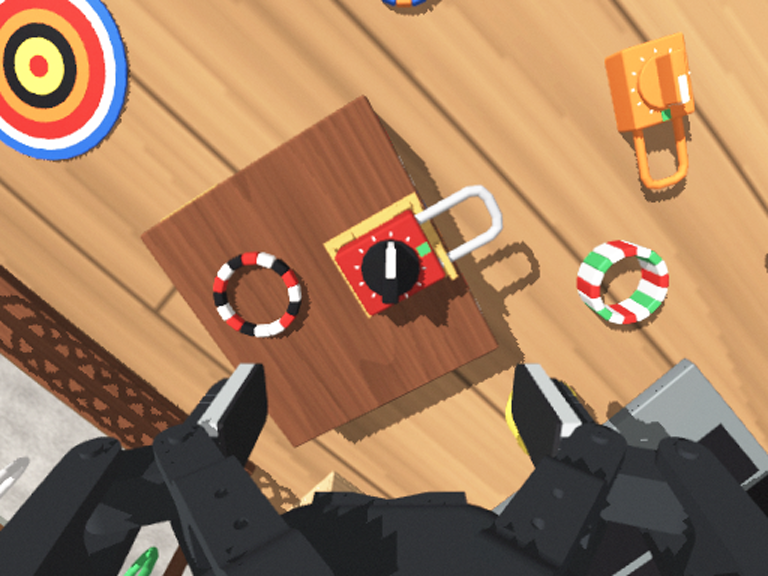

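The wrist view shows the dial at (390,268) in 1.5x pixels. The bar runs vertically in the image, which matches the jaw direction, and the red top's corners are about (337,258), (410,208), (446,278) and (371,318).

```bash
python3 - <<'E'
from h import *
import pickle
w=pickle.load(open("w1.pkl","rb"))
hs=cv2.cvtColor(w["pixels"],cv2.COLOR_RGB2HSV)
m=(((hs[...,0]<7)|(hs[...,0]>173))&(hs[...,1]>150)&(hs[...,2]>150)).astype(np.uint8)*255
s=np.zeros_like(m); s[130:220,220:302]=m[130:220,220:302]
ct=max(cv2.findContours(s,cv2.RETR_EXTERNAL,cv2.CHAIN_APPROX_NONE)[0],key=cv2.contourArea)
rc=cv2.minAreaRect(ct); print(rc, cv2.boxPoints(rc)*1.5)
for pts in (cv2.boxPoints(rc),np.array([(337,258),(410,208),(446,278),(371,318)])/1.5):
    q=np.array([onz(w,p,.104) for p in pts]); print(q.round(4).tolist(),q.mean(0), [np.linalg.norm(q[i]-q[i-1]).round(4) for i in range(4)])
    for i in range(4): e=q[i]-q[i-1]; print(np.arctan2(e[1],e[0])%(np.pi/2)-np.pi/2,end=" ")
    print()
k=(hs[...,2]<70).astype(np.uint8)*255; s=np.zeros_like(k); s[150:203,232:285]=k[150:203,232:285]
k2=(hs[...,1]<40)&(hs[...,2]>170); s2=np.zeros_like(k); s2[150:203,245:275]=k2[150:203,245:275]*255
q=np.argwhere(s2)[:,::-1].astype(np.float32); rr=cv2.minAreaRect(q); print("white",len(q),rr)
bx=cv2.boxPoints(rr); P=np.array([onz(w,p,.132) for p in bx]); print(P.round(4).tolist())
# corners order: print ends
ct=max(cv2.findContours(s|s2,cv2.RETR_EXTERNAL,cv2.CHAIN_APPROX_NONE)[0],key=cv2.contourArea)
print("disc",cv2.minEnclosingCircle(ct),cv2.fitEllipse(ct)); c=cv2.fitEllipse(ct)[0]; print(onz(w,c,.11),onz(w,c,.115))
# bow
ms=(hs[...,1]<45)&(hs[...,2]>120); s3=np.zeros_like(k); s3[115:190,276:345]=ms[115:190,276:345]*255
q=np.argwhere(s3)[:,::-1]; W=np.array([onz(w,p,.089) for p in q]); yaw=-.272; ax=np.array([np.cos(yaw),np.sin(yaw)]); 
t=W[:,:2]@ax; i=t<t.min()+.008; print("bow outer",t.min(),"centre of bar",W[i].mean(0))
E
```

```text
((259.0692443847656, 174.74615478515625), (49.7379264831543, 59.41263198852539), 60.2551155090332) [[331.40775 251.83847]
 [408.7846  207.62308]
 [445.80002 272.4    ]
 [368.42313 316.6154 ]]
[[0.5694, 0.1383, 0.104], [0.5064, 0.1566, 0.104], [0.5211, 0.2108, 0.104], [0.5876, 0.1934, 0.104]] [0.54613506 0.17477731 0.104     ] [np.float64(0.0579), np.float64(0.0657), np.float64(0.0561), np.float64(0.0687)]
-0.3191097140747734 -0.2823356555261891 -0.266325105017279 -0.2564496868184345 
[[0.57, 0.1445, 0.104], [0.5059, 0.1575, 0.104], [0.524, 0.2141, 0.104], [0.5871, 0.1956, 0.104]] [0.54676451 0.17789603 0.104     ] [np.float64(0.0539), np.float64(0.0654), np.float64(0.0594), np.float64(0.0657)]
-0.32178790749150865 -0.19980297449385231 -0.30963792787306477 -0.28542416754572075 
white 168 ((260.0, 176.0), (42.0, 24.0), 90.0)
[[0.5338, 0.1476, 0.132], [0.5171, 0.1648, 0.132], [0.5484, 0.196, 0.132], [0.5658, 0.178, 0.132]]
disc ((260.6209411621094, 181.10464477539062), 21.16691017150879) ((260.173828125, 179.992919921875), (37.118282318115234, 39.16960525512695), 2.266510248184204)
[0.54786769 0.17834818 0.11      ] [0.54695324 0.17743452 0.115     ]
bow outer 0.3869111317342889 centre of bar [0.46253636 0.20188607 0.089     ]
```

>>> send_rows(
  jaw=[0,0,0,0,0,0,0,-1,-1,-1,-1,-1],
  translation=[
    [26,0,0.4],
    [26,0,0.4],
    [26,0,0.4],
    [26,0,0.4],
    [26,0,0.4],
    [27,0,0.5],
    [0,0,0],
    [0,0,0],
    [0,0,0],
    [0,0,0],
    [0,0,0],
    [0,0,0],
  ],
  dr=[
    [0,0,0],
    [0,0,0],
    [0,0,0],
    [0,0,0],
    [0,0,0],
    [0,0,0],
    [0,0,0],
    [0,0,0],
    [0,0,0],
    [0,0,0],
    [0,0,0],
    [0,0,0],
  ],
  force=40,
)

```text
time: 4.32
tcp_pos: [0.5478, 0.1772, 0.1157]
orientation: [-0.266, 0.654, 0.266, 0.656]
force: [-2.6, 0.8, 6.8]
grip_width: 0.0105
```

```bash
python3 - <<'E'
from h import *
plan([.547,.1765,.114],-.8-1.047)
print(r.observe()["moment"])
E
```

```text
tcp [0.5478 0.1772 0.1157] yang 2.342 xaxis [ 0.0019  0.0011 -1.    ] F [-2.6  0.8  6.8] w 0.0105 t 4.325 j7 1.98
shift now [ 1.7  0.  -1.1] turn wx 1.0474 shift after turn [ 1.7 -0.9 -0.6]
level dr [0.     0.0021 0.0005]
[ 0.11090545  0.31886278 -0.04365823]
```

>>> send_rows(
  jaw=[-1,-1,-1,-1,-1,-1,-1,-1,-1,-1,-1,-1],
  translation=[
    [-1,0,0],
    [0,0,0],
    [0,0,0],
    [0,0,0],
    [0,0,0],
    [0,0,0],
    [0,0,0],
    [0,0,0],
    [0,0,0],
    [0,0,0],
    [0,0,0],
    [0,0,0],
  ],
  dr=[
    [0,0,0],
    [0.131,0,0],
    [0.131,0,0],
    [0.131,0,0],
    [0.131,0,0],
    [0,0,0],
    [0.131,0,0],
    [0.131,0,0],
    [0.131,0,0],
    [0.131,0,0],
    [0,0,0],
    [0,0,0],
  ],
)

```text
time: 5.82
tcp_pos: [0.5477, 0.1762, 0.1156]
orientation: [0.097, 0.7, -0.097, 0.701]
force: [1.2, -1.0, 3.8]
grip_width: 0.0107
```

```bash
python3 - <<'E'
from h import *
plan([.547,.1765,.114],-.274-np.pi/2)
print(r.observe()["moment"])
E
```

```text
tcp [0.5477 0.1762 0.1156] yang 1.2966 xaxis [ 1.e-03 -2.e-04 -1.e+00] F [ 1.2 -1.   3.8] w 0.0107 t 5.825 j7 1.08
shift now [ 1.6  0.1 -0.7] turn wx -0.0002 shift after turn [ 1.6  0.1 -0.7]
level dr [-0.      0.001  -0.0001]
[-0.49977135 -0.29927704 -0.05220144]
```

>>> send_rows(
  jaw=[0,0,0,0,0,0,0],
  translation=[
    [0,0,0],
    [0,0,0],
    [0,0,0],
    [-30,0,0],
    [-40,0,0],
    [-40,0,0],
    [0,0,0],
  ],
  dr=[
    [0,0,0],
    [0,0,0],
    [0,0,0],
    [0,0,0],
    [0,0,0],
    [0,0,0],
    [0,0,0],
  ],
)

```text
time: 6.7
tcp_pos: [0.549, 0.1773, 0.2286]
orientation: [0.099, 0.698, -0.096, 0.702]
force: [1.0, -0.8, -1.1]
grip_width: 0.043
```

```bash
python3 - <<'E'
from h import *
import pickle
plan([.4625,.2005,.2],-.274)
w=r.get_image("wrist"); w["rotation"]=R.from_quat(w["rotation"]).as_matrix(); pickle.dump(w,open("w2.pkl","wb"))
c=proj(w,[[.547,.1765,.132]])[0]; print(c)
u,v=int(c[0]),int(c[1]); save(w,"w2.png",(max(u-100,0),max(v-80,0),u+100,v+80),4)
print(proj(w,[[.547,.1765,.132],[.4625,.2005,.089]]))
E
```

```text
tcp [0.549  0.1773 0.2286] yang 1.2943 xaxis [ 0.0059  0.0029 -1.    ] F [ 1.  -0.8 -1.1] w 0.043 t 6.7 j7 1.04
shift now [ 28.2  -1.4 -89.7] turn wx 1.5683 shift after turn [ 28.6 -89.6   1.1]
level dr [-0.      0.0049 -0.0044]
[256.49888793 191.13786774]
[[256.49888793 191.13786774]
 [256.59273067  88.6265501 ]]
```

View pics/w2.png

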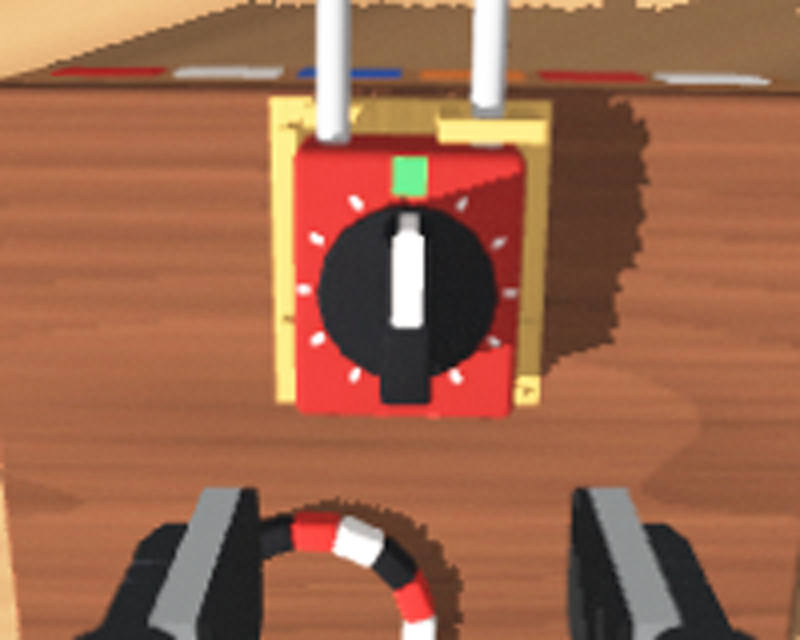

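The pointer is at the green mark: the white line at crop (408,270) and the green mark at (410,177) lie in one column. Next I measure the shackle bar.

```bash
python3 - <<'E'
from h import *
import pickle
w=pickle.load(open("w2.pkl","rb"))
hs=cv2.cvtColor(w["pixels"],cv2.COLOR_RGB2HSV)
m=((hs[...,1]<45)&(hs[...,2]>120)).astype(np.uint8); s=np.zeros_like(m); s[60:125,220:295]=m[60:125,220:295]
n,l,st,ce=cv2.connectedComponentsWithStats(s); j=1+np.argmax(st[1:,4]); print(st[j])
q=np.argwhere(l==j)[:,::-1]; mid=int(st[j][0]+st[j][2]/2); col=q[abs(q[:,0]-mid)<4]
print("bar rows",col[:,1].min(),col[:,1].max())
c=[mid,(col[:,1].min()+col[:,1].max())/2+.0]; P=onz(w,c,.089); print(P, onz(w,(mid,col[:,1].min()),.089),onz(w,(mid,col[:,1].max()),.089))
print("->lock",P[:2]+.089*np.array([np.cos(.274),-np.sin(.274)]))
E
```

```text
[235  84  48  41 875]
bar rows 84 92
[0.46257384 0.20283593 0.089     ] [0.45912032 0.20381254 0.089     ] [0.466048   0.20185347 0.089     ]
->lock [0.5482538  0.17875392]
```

>>> send_rows(
  jaw=[-0.4,-0.4,-0.4,-0.4,-0.4,-0.4,-0.4,-0.4,-0.4,-0.4,-0.4],
  translation=[
    [0,0,0],
    [0,0,0],
    [0,0,0],
    [0,0,0],
    [0,0,0],
    [0,0,0],
    [0,0,0],
    [0,0,0],
    [0,-45,0],
    [0,-45,0],
    [0,0,0],
  ],
  dr=[
    [0.174,0,0],
    [0.174,0,0],
    [0.174,0,0],
    [0.174,0,0],
    [0.174,0,0],
    [0.174,0,0],
    [0.174,0,0],
    [0.174,0,0],
    [0.174,0,0],
    [0,0,0],
    [0,0,0],
  ],
)

```text
time: 8.12
tcp_pos: [0.4553, 0.1942, 0.2237]
orientation: [-0.561, -0.43, 0.564, -0.428]
force: [0.5, -0.4, -0.3]
grip_width: 0.0255
```

```bash
python3 - <<'E'
from h import *
plan([.4625,.202,.075],-.274)
E
```

```text
tcp [0.4553 0.1942 0.2237] yang -0.2678 xaxis [-4.4e-03 -4.0e-04 -1.0e+00] F [ 0.5 -0.4 -0.3] w 0.0255 t 8.125 j7 -0.56
shift now [148.7   5.5  -9.7] turn wx 0.0062 shift after turn [148.7   4.8  -9.5]
level dr [0.     0.0015 0.0041]
```

>>> send_rows(
  jaw=[-0.4,-0.4,-0.4,-0.4,-0.4,-0.4],
  translation=[
    [0,5,-9.5],
    [37,0,0],
    [37,0,0],
    [37,0,0],
    [37,0,0],
    [0,0,0],
  ],
  dr=[
    [0.006,0.0015,0.004],
    [0,0,0],
    [0,0,0],
    [0,0,0],
    [0,0,0],
    [0,0,0],
  ],
)

```text
time: 8.88
tcp_pos: [0.4665, 0.1995, 0.0746]
orientation: [-0.564, -0.424, 0.566, -0.427]
force: [0.6, -0.4, -0.3]
grip_width: 0.0254
```

>>> send_rows(
  jaw=[-1,-1,-1,-1,-1],
  translation=[
    [0,0,0],
    [0,0,0],
    [0,0,0],
    [0,0,0],
    [0,0,0],
  ],
  dr=[
    [0,0,0],
    [0,0,0],
    [0,0,0],
    [0,0,0],
    [0,0,0],
  ],
  force=40,
)

```text
time: 9.5
tcp_pos: [0.4631, 0.2013, 0.0775]
orientation: [-0.563, -0.427, 0.565, -0.425]
force: [-10.1, 0.3, 0.4]
grip_width: 0.0068
```

```bash
python3 - <<'E'
from h import *
plan([.4625,.202,.075],-.274)
E
```

```text
tcp [0.4631 0.2013 0.0775] yang -0.277 xaxis [-3.9e-03  4.0e-04 -1.0e+00] F [-10.1   0.3   0.4] w 0.0068 t 9.5 j7 -0.39
shift now [ 2.5 -0.8 -0.5] turn wx -0.003 shift after turn [ 2.5 -0.8 -0.5]
level dr [0.     0.0007 0.0039]
```

>>> send_rows(
  jaw=[-1,-1,-1,-1,-1,-1],
  translation=[
    [0,-8,0],
    [0,-8,0],
    [0,-8,0],
    [0,-8,0],
    [0,-2,0],
    [0,0,0],
  ],
  dr=[
    [0,0,0],
    [0,0,0],
    [0,0,0],
    [0,0,0],
    [0,0,0],
    [0,0,0],
  ],
)

```text
time: 10.25
tcp_pos: [0.4349, 0.2105, 0.0774]
orientation: [0.566, 0.425, -0.563, 0.427]
force: [3.9, -1.7, -0.5]
grip_width: 0.0069
```

```bash
python3 - <<'E'
from h import *
plan(np.array([.4631,.2013,.0775])-.026*np.array([.963,-.27,0]),-.274)
E
```

```text
tcp [0.4349 0.2105 0.0774] yang -0.2778 xaxis [ 5.6e-03  7.0e-04 -1.0e+00] F [ 3.9 -1.7 -0.5] w 0.0069 t 10.25 j7 -0.44
shift now [-0.1  3.7  1.2] turn wx -0.0038 shift after turn [-0.1  3.7  1.2]
level dr [ 0.     -0.0022 -0.0052]
```

>>> send_rows(
  jaw=[-1,-1,-1],
  translation=[
    [0,-3,0],
    [0,-2,0],
    [0,0,0],
  ],
  dr=[
    [0,0,0],
    [0,0,0],
    [0,0,0],
  ],
)

```text
time: 10.62
tcp_pos: [0.4347, 0.2105, 0.078]
orientation: [0.569, 0.422, -0.561, 0.428]
force: [15.2, -4.6, -6.2]
grip_width: 0.0062
```

>>> send_rows(
  jaw=[-1,-0.3,-0.3,-0.3,-0.3,-0.3,-0.3,-0.3,-0.3],
  translation=[
    [0,5,0],
    [0,0,0],
    [0,0,0],
    [0,0,0],
    [-25,0,0],
    [-40,0,0],
    [-40,0,0],
    [-40,0,0],
    [0,0,0],
  ],
  dr=[
    [0,0,0],
    [0,0,0],
    [0,0,0],
    [0,0,0],
    [0,0,0],
    [0,0,0],
    [0,0,0],
    [0,0,0],
    [0,0,0],
  ],
)

```text
time: 11.75
tcp_pos: [0.435, 0.2114, 0.2248]
orientation: [0.568, 0.426, -0.561, 0.426]
force: [-0.7, -0.2, -1.2]
grip_width: 0.0299
```

```bash
python3 - <<'E'
from h import *
plan([.5475,.1775,.22],-.274-np.pi/2)
E
```

```text
tcp [0.435  0.2114 0.2248] yang -0.2775 xaxis [ 0.0083  0.0049 -1.    ] F [-0.7 -0.2 -1.2] w 0.0299 t 11.75 j7 -0.63
shift now [  5.6 117.5   1.8] turn wx 1.5673 shift after turn [   4.8    2.2 -117.5]
level dr [ 0.     -0.007  -0.0066]
```

>>> send_rows(
  jaw=[1,1,1,1,1,1,1,1,1,1,1,1],
  translation=[
    [0,39,0],
    [0,39,0],
    [0,39,2],
    [0,0,0],
    [0,0,0],
    [0,0,0],
    [0,0,0],
    [0,0,0],
    [0,0,0],
    [0,0,0],
    [0,0,0],
    [0,0,0],
  ],
  dr=[
    [0,-0.007,-0.0066],
    [0,0,0],
    [-0.1575,0,0],
    [-0.1575,0,0],
    [-0.1575,0,0],
    [-0.1575,0,0],
    [-0.1575,0,0],
    [-0.1575,0,0],
    [-0.1575,0,0],
    [-0.1575,0,0],
    [-0.1575,0,0],
    [-0.1575,0,0],
  ],
)

```text
time: 13.25
tcp_pos: [0.5446, 0.1762, 0.2205]
orientation: [0.092, 0.703, -0.097, 0.699]
force: [-0.4, -0.1, -1.3]
grip_width: 0.0856
```

```bash
python3 - <<'E'
from h import *
plan([.5475,.1775,.078],-.274-np.pi/2)
w=r.get_image("wrist"); save(w,"w3.png",s=1.2)
E
```

```text
tcp [0.5446 0.1762 0.2205] yang 1.3024 xaxis [-0.0067 -0.0052 -1.    ] F [-0.4 -0.1 -1.3] w 0.0856 t 13.25 j7 1.05
shift now [142.5   3.    3.2] turn wx 0.0056 shift after turn [142.5   2.    2.4]
level dr [-0.     -0.0051  0.0068]
```

View pics/w3.png

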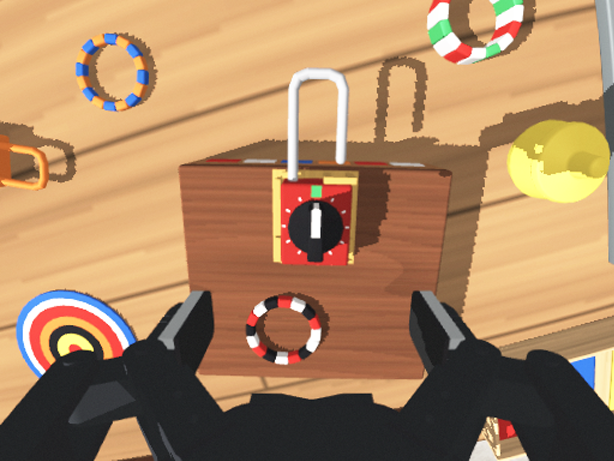

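The shackle is fully out, with its short leg end at (341,162) clear of the brass arch. Now the body grasp.

>>> send_rows(
  jaw=[1,1,1,1,1,1,1],
  translation=[
    [0,2,2.4],
    [28,0,0],
    [28,0,0],
    [28,0,0],
    [28,0,0],
    [29,0,0],
    [0,0,0],
  ],
  dr=[
    [0.0056,-0.005,0.007],
    [0,0,0],
    [0,0,0],
    [0,0,0],
    [0,0,0],
    [0,0,0],
    [0,0,0],
  ],
)

```text
time: 14.18
tcp_pos: [0.547, 0.177, 0.0787]
orientation: [0.099, 0.701, -0.1, 0.699]
force: [-0.1, -0.0, 0.7]
grip_width: 0.0855
```

>>> send_rows(
  jaw=[-1,-1,-1,-1,-1,-1],
  translation=[
    [0,0,0],
    [0,0,0],
    [0,0,0],
    [0,0,0],
    [0,0,0],
    [0,0,0],
  ],
  dr=[
    [0,0,0],
    [0,0,0],
    [0,0,0],
    [0,0,0],
    [0,0,0],
    [0,0,0],
  ],
  force=80,
)

```text
time: 14.92
tcp_pos: [0.5502, 0.1778, 0.0829]
orientation: [0.1, 0.698, -0.098, 0.702]
force: [-0.3, -0.0, 6.7]
grip_width: 0.0541
```

```bash
python3 - <<'E'
from h import *
plan([.5475,.1775,.078],-.274-np.pi/2); print(r.observe()["moment"])
E
```

```text
tcp [0.5502 0.1778 0.0829] yang 1.2908 xaxis [ 0.0057  0.002  -1.    ] F [-0.3 -0.   6.7] w 0.0541 t 14.925 j7 1.12
shift now [ 4.9 -1.1 -2.5] turn wx -0.006 shift after turn [ 4.9 -1.  -2.5]
level dr [-0.      0.0049 -0.0035]
[-0.38032749  0.19879331 -0.02226096]
```

>>> send_rows(
  jaw=[-1,-1,-1,-1,-1,-1,-1,-1,-1,-1],
  translation=[
    [-6,0,0],
    [-6,0,0],
    [-8,0,0],
    [-10,0,0],
    [-10,0,0],
    [-15,0,0],
    [-20,0,0],
    [-25,0,0],
    [-20,0,0],
    [0,0,0],
  ],
  dr=[
    [0,0,0],
    [0,0,0],
    [0,0,0],
    [0,0,0],
    [0,0,0],
    [0,0,0],
    [0,0,0],
    [0,0,0],
    [0,0,0],
    [0,0,0],
  ],
  force=80,
)

```text
time: 16.18
tcp_pos: [0.5489, 0.1783, 0.2031]
orientation: [0.099, 0.699, -0.097, 0.702]
force: [0.2, -0.4, -4.0]
grip_width: 0.054
```

```bash
python3 - <<'E'
from h import *
plan([.653,-.1735,.215])
w=r.get_image("wrist"); b=r.get_image("scene")
save(b,"s4.png",(220,90,440,280),3.5)
cv2.imwrite("pics/w4.png",np.hstack([w["pixels"][:,:,::-1][:,100:420],cv2.resize(b["pixels"][90:282,220:440],(440,384))[:,:,::-1]]))
E
```

```text
tcp [0.5489 0.1783 0.2031] yang 1.2921 xaxis [ 0.005   0.0027 -1.    ] F [ 0.2 -0.4 -4. ] w 0.054 t 16.175 j7 1.06
shift now [ -12.3 -309.5  196.9] turn wx -0.0 shift after turn [ -11.9 -309.6  196.9]
level dr [-0.      0.0041 -0.004 ]
```

View pics/w4.png

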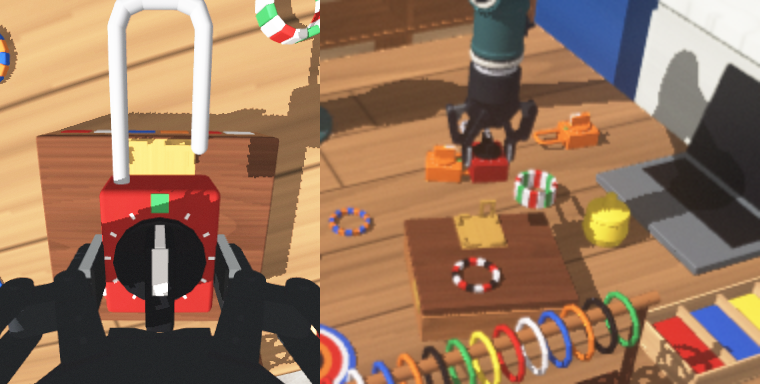

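The lock is off the hasp and level, with the dial at green and the shackle still out. The hasp plate is left empty. Carrying it to the mat.

>>> send_rows(
  jaw=[-1,-1,-1,-1,-1,-1,-1,-1,-1,-1,-1,-1],
  translation=[
    [0,-12,8],
    [0,-26,17],
    [0,-30,19],
    [0,-30,19],
    [0,-30,19],
    [0,-30,19],
    [0,-30,19],
    [0,-30,19],
    [0,-30,19],
    [0,-30,19],
    [0,-20,14],
    [0,-10,7],
  ],
  dr=[
    [0,0.004,-0.004],
    [0,0,0],
    [0,0,0],
    [0,0,0],
    [0,0,0],
    [0,0,0],
    [0,0,0],
    [0,0,0],
    [0,0,0],
    [0,0,0],
    [0,0,0],
    [0,0,0],
  ],
)

```text
time: 17.77
tcp_pos: [0.6536, -0.1751, 0.2008]
orientation: [0.098, 0.701, -0.1, 0.699]
force: [-0.6, 0.3, -3.8]
grip_width: 0.0539
```

>>> send_rows(
  jaw=[-1,-1,-1,-1,-1],
  translation=[
    [8,0,0],
    [12,0,0],
    [10,0,0],
    [5,0,0],
    [0,0,0],
  ],
  dr=[
    [0,0,0],
    [0,0,0],
    [0,0,0],
    [0,0,0],
    [0,0,0],
  ],
)

```text
time: 18.4
tcp_pos: [0.6536, -0.1728, 0.166]
orientation: [0.098, 0.701, -0.099, 0.699]
force: [-0.0, -0.8, -4.5]
grip_width: 0.0541
```

```bash
python3 - <<'E'
from h import *
plan([.6545,-.1725,.166])
E
```

```text
tcp [ 0.6536 -0.1728  0.166 ] yang 1.2918 xaxis [-0.0031 -0.0017 -1.    ] F [-0.  -0.8 -4.5] w 0.0541 t 18.4 j7 1.7
shift now [-0.   0.5  0.8] turn wx -0.0 shift after turn [-0.   0.5  0.8]
level dr [-0.     -0.0025  0.0025]
```

>>> send_rows(
  jaw=[-1,-1,-1,-1],
  translation=[
    [0,0,0],
    [0,0,0],
    [0,0,0],
    [0,0,0],
  ],
  dr=[
    [0,0,0],
    [0,0,0],
    [0,0,0],
    [0,0,0],
  ],
)

```text
time: 18.9
tcp_pos: [0.6539, -0.1732, 0.1667]
orientation: [0.098, 0.701, -0.099, 0.7]
force: [-0.5, 0.5, -4.2]
grip_width: 0.0544
```

```bash
python3 - <<'E'
from h import *
plan([.6545,-.1725,.166])
w=r.get_image("wrist"); b=r.get_image("scene")
cv2.imwrite("pics/w5.png",np.hstack([w["pixels"][:,:,::-1][:,100:420],cv2.resize(b["pixels"][120:320,130:360],(440,384))[:,:,::-1]]))
E
```

```text
tcp [ 0.6539 -0.1732  0.1667] yang 1.2913 xaxis [-0.002  -0.0019 -1.    ] F [-0.5  0.5 -4.2] w 0.0544 t 18.9 j7 1.7
shift now [0.7 0.9 0.4] turn wx -0.0 shift after turn [0.7 0.9 0.4]
level dr [-0.     -0.0014  0.0024]
```

View pics/w5.png

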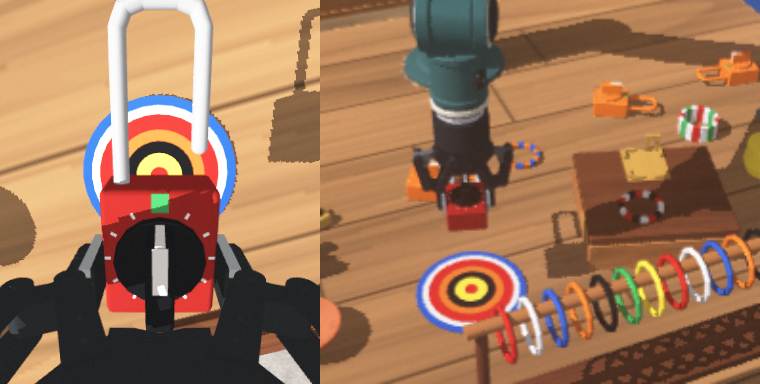

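The lock is held level, with the pointer at green (160,205) and the shackle out. It is centred over the mat within a few mm, and the goods in view are undisturbed. Handing in.

```bash
python3 -c "
from plant import r
print(r.close_job())"
```

```text
the job is handed in; nothing more can be done
None
```

I turned the dial two notches clockwise to the green mark and pulled the shackle out to its stop. I then lifted the lock off the hasp, carried it over the mat and handed in while still holding it there, at about 19 s of the 64 s allowed.

**Last checks:**
- **Dial and shackle:** the final picture shows the pointer at green and the shackle out.
- **Level and grip:** the tool was within about 0.003 rad of vertical. The grip read 54 mm and the load about 4.2 N, which fits the lock's weight.
- **Position:** I estimate the lock's underside at about 0.153 m above the table, within about 3 mm of the mat's centre.
- **Other goods:** the ones visible in that picture looked unmoved. I did not measure them, and not all of them were in view.

**Disagreements:**
- **Shackle travel:** the tool moved about 29 mm during the pull, against the stated 26 mm, so the bar probably shifted a little in the grip. It then held still while the pull force rose to 15 N, so I took it as fully out.
- **Grip readings:** the opening read 1 to 2 mm under the stated size on all three grasps.

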